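# Clamp a jar for labelling with a recessed thumbwheel

## Robot

A 6-joint arm with a two-finger parallel gripper is mounted at the origin on the work surface; the furniture and walls round the work are solid. World frame = base frame: x ahead of the robot, y to its left, z up, the work surface at z = 0. Lengths are in m, angles in rad, forces in N, time in s.
With the tool pointing down it reaches from about 0.35 to 0.95 m from the base axis. Payload 17.4 kg.
Tool frame: the origin (TCP) lies midway between the tips of the shut fingers; the grasp point (between the pads) lies 19 mm behind it; z points along the fingers, y is the line along which they close (so a half turn about z gives the same grasp; the last joint's range is limited). The gripper opens to 93 mm and grips with 3 to 60 N. Pads are 15 mm wide; open, the fingers measure 128 mm over their backs; the gripper's body (75 mm by 188 mm) begins 65 mm behind the grasp point.
Start: joints at [-1.281, 0.116, 1.442, -0, 1.584, -0.038], TCP at [0.217, -0.639, 0.191] pointing down, gripper open.
Joint ranges: [-2.83, 2.83], [-0.83, 2.19], [0.07, 2.5], [-1.14, 4.28], [0.01, 3], [-2.97, 2.97]. Speed limits (rad/s): [1.89, 1.89, 2.22, 3.14, 3.14, 3.14].

## Interface

Orientations are given as a rotation vector (axis times angle).
In Python, from plant import arm gives the robot as it stands.
- The arm moves only by the tool move_arm, never from a script. Its argument "targets" is a list that holds one entry, the list of rows, each a list of 6 numbers: the shift along the tool's x, y, z as a fraction of full scale, then the turn, a rotation vector about the tool's x, y, z as a fraction of full scale. In form: [[[x, y, z, wx, wy, wz], ...]]. A call has 1 to 12 rows; each row is the pose to reach, as a shift and turn from the pose commanded when the call began, along the tool's axes at that moment; what a row does not reach only later rows make up. Full scale, the value 1, is 10 cm for a shift and 45 degrees for a turn. A row lasts 1/8 s, in which the tool goes at most 62.5 mm and 10.7 degrees, less where a joint would pass 70% of its speed; a pose out of reach is approached as far as the arm can. A call with a number of a shift or a turn outside -1 to 1 is refused whole. A call with a gripper value outside its range is refused whole. "hand" is the finger opening in mm, from 0 to 93, set as the call begins (left out, the last holds). The fingers move at their own pace and stop on an object; the grip force is fixed at half the most. Time passes only in rows, so rows that repeat a pose let the fingers close. It gives the time, the measured TCP pose, the force, the opening and the grip force at its end, in the units of the state.
- arm.state(): the state, without advancing time (a new reading comes with each control period).
- arm.read_camera(name): name is "scene" or "top"; returns a dict with "color" (480x640x3 uint8, red, green, blue), "range_z" (480x640 float32, m along the optical axis (not along the pixel's ray), 0 where there is no reading), "vfov" (degrees; the focal length in pixels is half the picture's height over the tangent of half this angle, whatever the lens; pixels are square), "cx", "cy" (the principal point, pixels), "T" (4x4, takes a point from camera to world coordinates). Camera axes: x right, y down, z forward; pixel columns grow to the right and rows downward; lengths in m; the calibration is good to about 2 mm. A picture is of the moment at which its call begins.
- arm.hand_in(): hands the job in; it is judged then, once.
The state is a dict: "time_s": time; "joint_pos": joint angles; "joint_velocities": joint speeds; "tau": joint torques, N m; "eef_pos": TCP position; "orientation": TCP orientation; "force": force on the tool from outside, world axes, zero at the start; "torque": the same for the moment, N m; "grip_width": opening from 0.0 (shut) to 1.0 (fully open); "grasp_force": force on a finger pad.
Only numpy, scipy, OpenCV 4.12 (cv2) and the standard library are available. Lean on these libraries where they do the work, as an engineer would, in place of code of your own. Each camera call takes 0.05 s, during which the arm holds its last target. There are 200 camera calls.

## Task

Stand the spice jar upright on the bed of the bench clamp, between the V-block and the sprung pad, and let go of it. Then close the jaw by rolling the recessed thumbwheel with a fingertip on its exposed rim, until the pad presses the jar into the V-block and holds it snugly but gently. Press only lightly on the wheel, never push the jaw or pad directly, and leave the other things where they are.

Things in the scene. Friction and masses are not known exactly. Their poses are not given: they have to be found in the camera images.
- jar_centre (a point): Spice jar, an upright cylinder 106 mm tall, 42 mm across the body, 45 mm across the screw cap (upper 21 mm), about 0.11 kg. This point is on its axis, 53 mm above its underside. z is the jar's axis (up).
- clamp_seat (a point): Where the jar's axis stands when seated in the V-block, on top of the bed (12 mm above the table). Axes of the clamp (fixed): +y to the V-block, -y to the wheel housing, x across, z up. Bed 100 (x) by 290 (y) mm. V-block and pad rise 40 mm above the bed; the jar can be held above them with fingers closing along x. Set down 4 to 8 mm short of here (to -y) it stands free of both.
- wheel_top (a point): Uppermost point of the thumbwheel's exposed rim at rest, 71 mm above the table, 160 mm from clamp_seat along -y. Axes as clamp_seat. The knurled steel wheel (44 mm diameter, 14 mm wide, axle along x) sits in a slot of the 62 mm tall grey housing (80 x 100 mm); only its top 9 mm stands out. It does not give when pressed.
- thumbwheel: The wheel; origin mid-axle. Dragging its top towards +y (to the jar) closes the jaw 0.4 mm per 1 mm of rim. It takes 2 to 2.5 N along the rim, plus 0.4 N for each newton the pad presses on the jar, and friction holds it where it is left. Fingertip friction is about 0.7 to 1: too light a press slips. (A tip that has stopped on the wheel feels 1 to 2 N less.) A press over 25 N damages it.
- jaw: Sliding aluminium jaw head, 44 x 12 x 36 mm, driven by the wheel along the clamp's +y on two rods. Origin at the middle of its lower rear edge. At the start it leaves 12 to 16 mm between pad and a seated jar. Not to be pushed directly.
- pad: Rubber-faced grey pad, 36 mm wide, 34 mm tall, carried on the front of the jaw on a spring of 1.5 N per mm, which gives up to 9 mm. Origin in the middle of its front face's lower edge. Seats the jar; more than 15 N on the jar is too much, 2 to 6 N is a good hold.
- label_roll: Bystander: roll of labels, about 80 mm across, 26 mm tall, lying behind the clamp.
- date_stamp: Bystander: standing date stamp with a wooden knob, 24 x 42 x 64 mm.
- tape: Bystander: roll of tape, 104 mm across, 25 mm tall, lying flat on the left.
- cookie_a: Bystander: cookie, 85 mm across, 19 mm thick.
- cookie_b: Bystander: cookie, 85 mm across, 20 mm thick.
- mug: Bystander: mug, 81 mm across, 101 mm tall.
Things that resemble listed ones, but are neither listed nor needed, are in the scene too. What is shaped like the part that bears jar_centre but pink or yellow is not meant.

How it is judged:
On the way, in this order (a step that is already met when the one before it is completed fails the run):
1. the jar stands upright on the clamp's bed between V-block and pad, let go, the pad not yet pressing (horizontal distance between jar_centre and clamp_seat below 0.018 m and z of jar_centre in the frame of clamp_seat below 0.056 m and angle between jar_centre's own z axis and vertical below 0.08 rad and contact force between jar and pad below 0.8 N and contact force between the fingers and jar below 0.1 N), for 0.2 s.
2. the jaw, rolled shut with the thumbwheel, presses the pad on the jar (contact force between jar and pad above 1.2 N), for 0.1 s.
At the end, for the whole second after the job is handed in: The jar stands upright (within 0.06 rad) on the bed, its axis within 7 mm of the seat in the V-block, at rest, and the pad presses on it with 1.2 to 8 N (contact force between jar and pad between 1.2 and 8 N and horizontal distance between jar_centre and clamp_seat below 0.007 m and z of jar_centre in the frame of clamp_seat below 0.056 m and angle between jar_centre's own z axis and vertical below 0.06 rad and linear speed of jar below 0.01 m/s); the robot touches nothing.
It fails at once if the thumbwheel is pressed with more than 25 N (contact force between thumbwheel and anything else above 25 N).
It fails at once if the pad squeezes the jar with more than 15 N (contact force between jar and pad above 15 N).
It fails at once if the robot pushes the jaw or the pad directly (over 2 N) (contact force between any of the arm, the fingers and jaw above 2 N).
It fails at once if a bystander is moved by more than 30 mm (distance of any of label_roll, date_stamp, tape, cookie_a, cookie_b, mug from where it was at the start of the episode above 0.03 m).
It also fails if it takes over 64 s, if anything falls off the work surface, if the arm or the gripper's body presses on something with over 40 N, if the wrist force passes 120 N, or if a joint passes its speed limit or range.

## Working session

There is one attempt and no reset: what is moved stays moved. The work goes in short steps, Python scripts to look and compute and a tool call to move; the robot and the scene stay as the last step left them, time stands still between calls to the robot, and variables do not carry over. Pictures are saved under pics/ and viewed, at most 10 in all, crops included, and the job is handed in when it is done.

Besides the shell and the picture viewer there is one more tool, called in YAML: its name, and indented under it one key for each argument. move_arm: Moves the arm, as the interface text tells. Its arguments: {"type":"object","properties":{"targets":{"type":"array"},"hand":{"type":"number"}},"required":["targets"]}

```bash
mkdir -p pics; ls; cat > h.py <<'E'
import numpy as np, cv2
from plant import arm
def cam(n):
    c=arm.read_camera(n); c['f']=240/np.tan(np.radians(c['vfov'])/2); return c
def cloud(c):
    v,u=np.mgrid[:480,:640]; z=c['range_z']
    p=np.stack([(u-c['cx'])/c['f']*z,(v-c['cy'])/c['f']*z,z],-1)@c['T'][:3,:3].T+c['T'][:3,3]
    p[z==0]=np.nan; return p
def ray(c,u,v,h):
    d=c['T'][:3,:3]@np.array([(u-c['cx'])/c['f'],(v-c['cy'])/c['f'],1]); o=c['T'][:3,3]
    return o+d*(h-o[2])/d[2]
E
python3 - <<'E'
from h import *
for n in('scene','top'):
    c=cam(n); cv2.imwrite(f'pics/{n}0.png',c['color'][...,::-1]); np.savez(f'{n}0.npz',**c); print(n,c['T'].round(3).tolist(),c['f'])
print(arm.state())
E
```

```text
pics
scene [[-0.775, -0.345, 0.529, -0.231], [-0.631, 0.432, -0.644, 0.953], [-0.007, -0.833, -0.553, 0.814], [0.0, 0.0, 0.0, 1.0]] 591.4927716987463
top [[-0.003, -0.989, 0.146, 0.326], [-1.0, 0.005, 0.009, 0.085], [-0.01, -0.146, -0.989, 0.932], [0.0, 0.0, 0.0, 1.0]] 445.82365728961145
{'time_s': 0.1, 'joint_pos': array([-1.28079829e+00,  1.16430464e-01,  1.44219908e+00, -2.47033568e-05,
        1.58399190e+00, -3.78095228e-02]), 'joint_velocities': array([-0.00041523, -0.00212021, -0.00118016,  0.00105148, -0.00069679,
        0.00161665]), 'tau': array([ 1.87978760e-03, -7.22892237e+01, -6.23865151e+01,  7.81925325e-02,
        2.27198016e-02, -8.26466703e-05]), 'eef_pos': array([ 0.21724587, -0.63886194,  0.19058373]), 'orientation': array([-3.09848466e+00, -5.12449995e-01,  2.41644362e-04]), 'force': array([ 0.81224629,  0.97634115, -0.04889259]), 'torque': array([0.03959996, 0.01901045, 0.02850485]), 'grasp_force': 0.0, 'grip_width': 0.9976038269351519}
```

View pics/scene0.png

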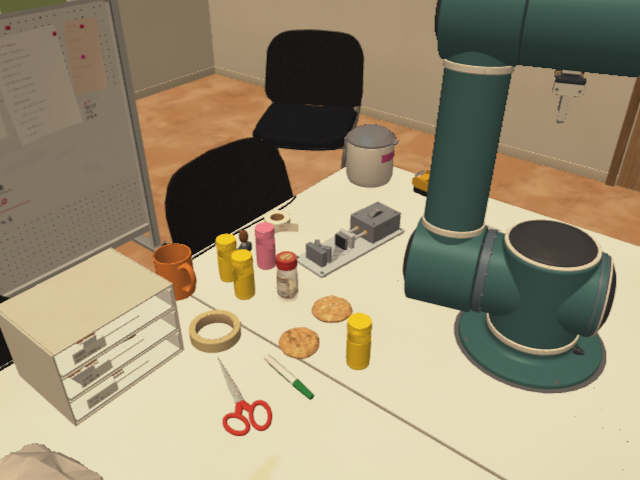

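View pics/top0.png

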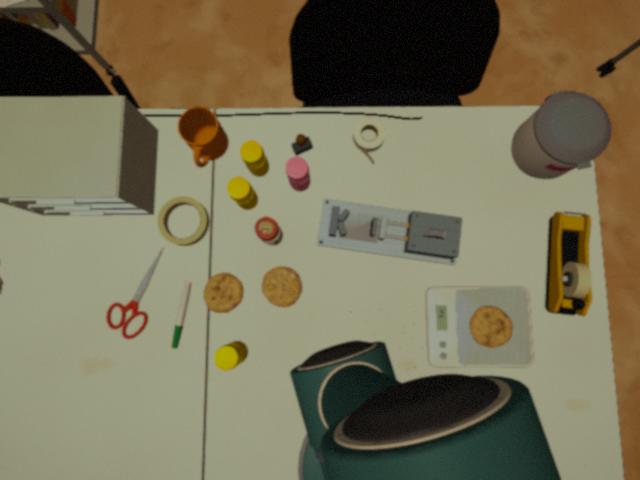

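The scene image shows a red-capped glass jar at (287,275). The top image shows it at (267,229). The other things that could be taken for it, in the scene image, are:
- yellow jars at (227,258), (243,275) and (358,341)
- a pink jar at (265,246)

The red-capped one fits the description. The clamp is at (350,240) in the scene image and (390,232) in the top image, with the V-block at the left end and the wheel housing at the right. Next I'll check both in a crop and measure them.

```bash
python3 - <<'E'
from h import *
L=lambda n:{k:v for k,v in np.load(f'{n}0.npz').items()}
t,s=L('top'),L('scene')
a=cv2.resize(t['color'][190:275,240:480],(800,283),interpolation=cv2.INTER_CUBIC)
b=cv2.resize(s['color'][195:305,265:425],(436,300),interpolation=cv2.INTER_CUBIC)
im=np.zeros((590,800,3),np.uint8); im[:283]=a; im[285:585,:436]=b
cv2.imwrite('pics/crop1.png',im[...,::-1])
P=cloud(t)
def sel(m): return np.argwhere(m)
reg=np.zeros((480,640),bool); reg[190:275,310:475]=1
z=P[...,2]
for lo,hi in((.007,.02),(.04,.058),(.058,.068),(.068,.08)):
    m=reg&(z>lo)&(z<hi); q=P[m]; r=cv2.minAreaRect((q[:,:2]*1000).astype(np.float32)); print(lo,hi,m.sum(),np.median(q,0).round(4),r)
# table noise
print('table',np.nanmedian(z[300:330,330:400]))
# jar
m=np.zeros_like(reg); m[205:255,245:290]=1; m&=z>.03; q=P[m]; print('jar',m.sum(),np.nanmax(q[:,2]),np.median(q,0)); 
m2=m&(z>.095); print(m2.sum(),cv2.minEnclosingCircle((P[m2][:,:2]*1000).astype(np.float32)),np.median(P[m2],0))
PS=cloud(s); m=np.zeros_like(reg); m[245:305,265:305]=1; m&=(PS[...,2]>.09); print('scene cap',m.sum(),PS[m].max(0),PS[m].min(0))
hs=cv2.cvtColor(t['color'],cv2.COLOR_RGB2HSV); red=((hs[...,0]<8)|(hs[...,0]>172))&(hs[...,1]>120); red[:, :245]=0; red[:,290:]=0; red[:205]=0; red[255:]=0
c=cv2.minEnclosingCircle(sel(red)[:,::-1].astype(np.float32)); print(c, ray(t,*c[0],.106))
E
```

```text
0.007 0.02 3525 [0.4706 0.0064 0.0125] ((472.239990234375, -40.38218688964844), (290.0999755859375, 100.68412017822266), 81.23405456542969)
0.04 0.058 793 [ 0.4771 -0.001   0.0513] ((472.1717834472656, -46.215972900390625), (260.3090515136719, 79.22509002685547), 79.71197509765625)
0.058 0.068 1925 [ 0.4591 -0.1239  0.0625] ((459.97515869140625, -124.35710906982422), (100.50833129882812, 80.7137222290039), 81.45780181884766)
0.068 0.08 85 [ 0.4603 -0.1234  0.0703] ((459.9545593261719, -122.52457427978516), (29.76029396057129, 13.611678123474121), 78.24064636230469)
table 0.00019398361121869545
jar 591 0.11105006800492312 [0.46168754 0.19992037 0.10602434]
448 ((465.18505859375, 203.40841674804688), 22.416902542114258) [0.46417999 0.2027558  0.10663443]
scene cap 325 [0.48369126 0.22602828 0.11068338] [0.43738359 0.17997587 0.09002049]
((266.2328796386719, 228.40753173828125), 11.074932098388672) [0.46349609 0.20123601 0.106     ]
```

View pics/crop1.png

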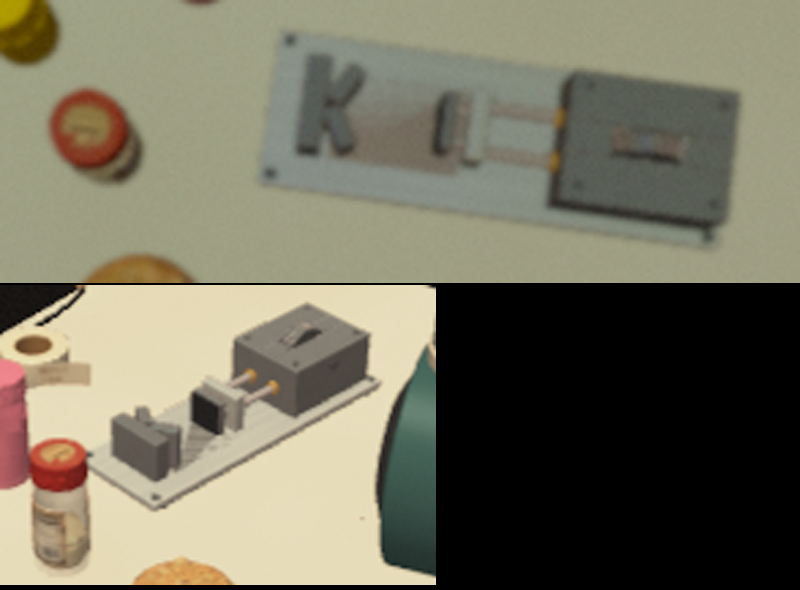

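The crop confirms the target: a red-capped jar standing upright at crop (92,130). The V-block is at (330,105), the pad at (447,125) and the wheel at (650,147). The sizes fit: the bed measures 290x100, the housing 100x80 at 62 mm, and the cap circle has a radius of 22.4. Next I'll cross-check the seat and work out the moves.

```bash
cat >> h.py <<'E'
from scipy.spatial.transform import Rotation as R
th=np.radians(81.3); ey=np.array([np.cos(th),np.sin(th),0]); ex=np.array([ey[1],-ey[0],0])
B=np.array([.4722,-.0404,0])
def rel(p,yaxis=ex):
    """offset (units of 0.1 m, tool axes) to world p, and turn about tool z so tool y is along +-yaxis"""
    s=arm.state(); M=R.from_rotvec(s['orientation']).as_matrix()
    tz=np.array([0,0,-1.]); best=None
    for sg in(1,-1):
        y=sg*yaxis; T=np.stack([np.cross(y,tz),y,tz],1); w=R.from_matrix(M.T@T).as_rotvec()
        if best is None or np.linalg.norm(w)<np.linalg.norm(best): best=w
    print('t',round(s['time_s'],2),'pos',s['eef_pos'].round(4),'F',np.round(s['force'],2),'d/0.1:',(M.T@(np.array(p)-s['eef_pos'])*10).round(3),'turn/45deg',(best/np.radians(45)).round(4),'j6',s['joint_pos'][5].round(2))
E
python3 - <<'E'
from h import *
t={k:v for k,v in np.load('top0.npz').items()}; s={k:v for k,v in np.load('scene0.npz').items()}
for n,c in(('top',t),('scene',s)):
    P=cloud(c); Q=np.stack([(P-B)@ex,(P-B)@ey,P[...,2]],-1)*1000
    m=(abs(Q[...,0])<49)&(Q[...,1]>-35)&(Q[...,1]<144)&(Q[...,2]>40)&(Q[...,2]<56); q=Q[m]
    h,e=np.histogram(q[:,1],np.arange(-36,145,4)); print(n,[(int(a),int(b)) for a,b in zip(e,h) if b])
    v=q[q[:,1]>60]
    for x in range(-30,31,6):
        w=v[abs(v[:,0]-x)<3]; 
        if len(w): print(x,w[:,1].min().round(1),w[:,1].max().round(1),end=' | ')
    m=(abs(Q[...,0])<30)&(Q[...,1]>-130)&(Q[...,1]<-40)&(Q[...,2]>66)&(Q[...,2]<74); q=Q[m]; print('\nwheel',len(q),q.min(0).round(1),q.max(0).round(1),np.median(q,0).round(1))
    m=(abs(Q[...,0])<49)&(Q[...,1]>-150)&(Q[...,1]<-25)&(Q[...,2]>59)&(Q[...,2]<65); q=Q[m]; print('house',np.percentile(q,[1,99],axis=0).round(1))
rel([.4645,.2025,.048])
E
```

```text
top [(-36, 32), (-32, 3), (-28, 1), (-20, 2), (-12, 2), (-8, 4), (-4, 4), (0, 3), (4, 2), (8, 21), (12, 43), (16, 46), (20, 28), (28, 18), (32, 36), (36, 39), (88, 17), (92, 36), (96, 46), (100, 37), (104, 22), (108, 57), (112, 58), (116, 56), (120, 56)]
-30 108.5 122.6 | -24 88.9 123.5 | -18 89.6 123.8 | -12 92.4 123.3 | -6 95.3 123.9 | 0 98.1 123.2 | 6 95.3 123.8 | 12 91.8 122.9 | 18 88.8 123.5 | 24 89.4 123.9 | 30 108.5 120.7 | 
wheel 120 [ -28.5 -124.4   66. ] [ 27.1 -51.5  73.3] [  0.2 -83.8  69.2]
house [[ -39.2 -133.7   59.3]
 [  39.6  -35.5   64.9]]
scene [(-36, 10), (-32, 1), (-24, 1), (-20, 1), (-12, 1), (4, 2), (8, 20), (12, 21), (16, 40), (20, 10), (24, 4), (28, 12), (32, 21), (36, 26), (40, 1), (84, 4), (88, 13), (92, 31), (96, 26), (100, 18), (104, 19), (108, 31), (112, 28), (116, 55), (120, 49), (124, 1)]
-30 88.8 122.0 | -24 84.3 124.0 | -18 92.2 123.6 | -12 92.5 123.7 | -6 98.1 122.5 | 0 96.7 122.4 | 6 94.0 122.8 | 12 87.4 121.6 | 18 84.4 124.1 | 24 85.2 121.5 | 
wheel 38 [ -12.5 -124.4   66.1] [ 23.2 -71.1  73.6] [ -5.2 -85.3  69. ]
house [[ -44.9 -136.5   59.1]
 [  36.1  -35.6   64.7]]
t 0.1 pos [ 0.2172 -0.6389  0.1906] F [ 0.81  0.98 -0.05] d/0.1: [ 5.05  -7.168  1.433] turn/45deg [-1.2000e-03 -7.0000e-04 -1.3893e+00] j6 -0.04
```

The checks agree. The V-block apex gives the seat at +74.5 mm and the wheel plus 160 gives +75.5, so I'll use +75 along the clamp axis. The pad gap comes out at 14 mm. Now heading for the jar.

move_arm:
  targets:
    - [[0.35,-0.5,0,0,0,-0.23],[0.7,-1,0,0,0,-0.46],[0.7,-1,0,0,0,-0.69],[0.7,-1,0,0,0,-0.69]]
  hand: 93

```text
time_s: 0.6
eef_pos: [0.2515, -0.5215, 0.1913]
orientation: [2.849, 1.323, -0.0]
force: [-0.5, -0.2, 0.3]
grip_width: 1.0
grasp_force: 0.0
```

```bash
python3 -c "
from h import *
rel([.4645,.2025,.19])"
```

```text
t 0.6 pos [ 0.2515 -0.5215  0.1913] F [-0.48 -0.18  0.32] d/0.1: [ 6.905 -3.045  0.011] turn/45deg [ 2.000e-04  3.000e-04 -6.998e-01] j6 -0.46
```

move_arm:
  targets:
    - [[0.5,-0.22,0,0,0,-0.23],[1,-0.44,0,0,0,-0.46],[1,-0.44,0,0,0,-0.7],[1,-0.44,0,0,0,-0.7]]

```text
time_s: 1.1
eef_pos: [0.2823, -0.4173, 0.1912]
orientation: [-2.388, -2.041, 0.0]
force: [0.2, -0.2, -0.1]
grip_width: 1.001
grasp_force: 0.0
```

```bash
python3 -c "
from h import *
rel([.4645,.2025,.19])"
```

```text
t 1.1 pos [ 0.2823 -0.4173  0.1912] F [ 0.16 -0.24 -0.14] d/0.1: [6.406 0.836 0.012] turn/45deg [-0.0001  0.     -0.0054] j6 -0.87
```

move_arm:
  targets:
    - [[0.5,0.07,0,0,0,0],[1,0.13,0,0,0,0],[1,0.13,0,0,0,0]]

```text
time_s: 1.48
eef_pos: [0.3107, -0.319, 0.1914]
orientation: [2.389, 2.04, 0.0]
force: [-0.3, -0.4, 1.2]
grip_width: 0.999
grasp_force: 0.0
```

move_arm:
  targets:
    - [[0.5,0.07,0,0,0,0],[1,0.13,0,0,0,0],[1,0.13,0,0,0,0]]

```text
time_s: 1.85
eef_pos: [0.3388, -0.2224, 0.1914]
orientation: [2.386, 2.043, 0.0]
force: [0.3, -0.7, -0.3]
grip_width: 1.0
grasp_force: 0.0
```

move_arm:
  targets:
    - [[0.5,0.07,0,0,0,0],[1,0.13,0,0,0,0],[1,0.13,0,0,0,0]]

```text
time_s: 2.22
eef_pos: [0.3669, -0.1256, 0.1913]
orientation: [-2.384, -2.045, 0.0]
force: [-0.0, -0.1, -0.4]
grip_width: 1.001
grasp_force: 0.0
```

move_arm:
  targets:
    - [[0.5,0.07,0,0,0,0],[1,0.13,0,0,0,0],[1,0.13,0,0,0,0]]

```text
time_s: 2.6
eef_pos: [0.3948, -0.0288, 0.191]
orientation: [-2.383, -2.046, 0.001]
force: [-0.1, -0.8, -0.1]
grip_width: 0.998
grasp_force: 0.0
```

move_arm:
  targets:
    - [[0.5,0.07,0,0,0,0],[1,0.13,0,0,0,0],[1,0.13,0,0,0,0]]

```text
time_s: 2.98
eef_pos: [0.4229, 0.0676, 0.1908]
orientation: [-2.384, -2.046, 0.002]
force: [-0.5, -1.0, -0.6]
grip_width: 0.999
grasp_force: 0.0
```

move_arm:
  targets:
    - [[0.5,0.07,0,0,0,0],[1,0.13,0,0,0,0],[1,0.13,0,0,0,0],[1,0.13,0,0,0,0]]

```text
time_s: 3.48
eef_pos: [0.4504, 0.1623, 0.191]
orientation: [2.386, 2.044, -0.001]
force: [0.0, -0.7, 0.1]
grip_width: 1.003
grasp_force: 0.0
```

```bash
python3 -c "
from h import *
rel([.4645,.2025,.048])"
```

```text
t 3.48 pos [0.4504 0.1623 0.191 ] F [ 0.03 -0.68  0.09] d/0.1: [0.421 0.079 1.43 ] turn/45deg [-0.0006  0.0011 -0.0027] j6 0.45
```

move_arm:
  targets:
    - [[0.42,0.08,0,0,0,0],[0.42,0.08,0,0,0,0],[0.42,0.08,0.5,0,0,0],[0.42,0.08,0.8,0,0,0],[0.42,0.08,1,0,0,0],[0.42,0.08,1,0,0,0]]

```text
time_s: 4.22
eef_pos: [0.4638, 0.2035, 0.0906]
orientation: [-2.384, -2.045, 0.002]
force: [-0.6, -0.4, 1.2]
grip_width: 0.998
grasp_force: 0.0
```

move_arm:
  targets:
    - [[0,0,0.2,0,0,0],[0,0,0.35,0,0,0],[0,0,0.43,0,0,0],[0,0,0.43,0,0,0],[0,0,0.43,0,0,0]]

```text
time_s: 4.85
eef_pos: [0.4643, 0.2048, 0.0487]
orientation: [2.383, 2.047, 0.001]
force: [-0.3, -1.2, -0.0]
grip_width: 1.005
grasp_force: 0.0
```

```bash
python3 -c "
from h import *
rel([.4645,.2025,.048])"
```

```text
t 4.85 pos [0.4643 0.2048 0.0487] F [-0.32 -1.24 -0.02] d/0.1: [-0.022  0.005  0.007] turn/45deg [ 0.0006 -0.0004  0.0008] j6 0.52
```

move_arm:
  targets:
    - [[-0.02,0,0,0,0,0],[-0.02,0,0,0,0,0],[-0.02,0,0,0,0,0]]

```text
time_s: 5.22
eef_pos: [0.4638, 0.2027, 0.0484]
orientation: [2.383, 2.047, 0.0]
force: [-0.7, -0.7, -0.1]
grip_width: 1.002
grasp_force: 0.0
```

move_arm:
  targets:
    - [[0,0,0,0,0,0],[0,0,0,0,0,0],[0,0,0,0,0,0],[0,0,0,0,0,0],[0,0,0,0,0,0],[0,0,0,0,0,0],[0,0,0,0,0,0],[0,0,0,0,0,0]]
  hand: 30

```text
time_s: 6.22
eef_pos: [0.4637, 0.2027, 0.0482]
orientation: [-2.383, -2.047, 0.0]
force: [0.1, -0.3, -0.1]
grip_width: 0.471
grasp_force: 30.0
```

move_arm:
  targets:
    - [[0,0,-0.15,0,0,0],[0,0,-0.5,0,0,0],[0,0,-0.9,0,0,0],[0,0,-0.9,0,0,0],[0,0,-0.9,0,0,0]]

```text
time_s: 6.85
eef_pos: [0.4636, 0.2026, 0.1381]
orientation: [-2.383, -2.047, 0.0]
force: [-0.3, -0.7, -1.0]
grip_width: 0.472
grasp_force: 30.0
```

```bash
python3 -c "
from h import *
rel(list((B+.069*ey)[:2])+[.138])
c=cam('scene'); cv2.imwrite('pics/s1.png',cv2.resize(c['color'][130:330,200:440],(480,400))[...,::-1])"
```

```text
t 6.85 pos [0.4636 0.2026 0.1381] F [-0.28 -0.72 -1.01] d/0.1: [-1.699e+00  4.520e-01  1.000e-03] turn/45deg [-0.0001  0.0001  0.0008] j6 0.51
```

View pics/s1.png

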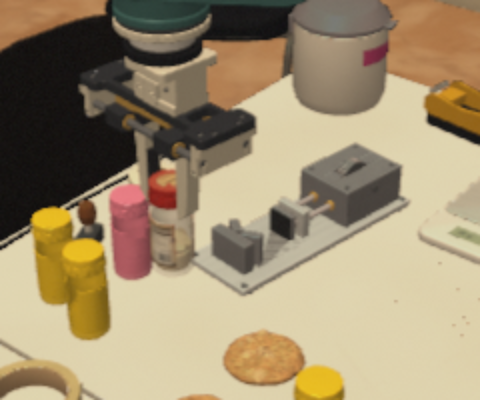

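The crop shows the jar upright between the fingers at about (170,225), clear of the table. Now carrying it over the bed.

move_arm:
  targets:
    - [[-0.2,0.05,0,0,0,0],[-0.5,0.13,0,0,0,0],[-0.85,0.22,0,0,0,0],[-0.85,0.22,0,0,0,0]]

```text
time_s: 7.4
eef_pos: [0.4724, 0.1137, 0.1372]
orientation: [-2.385, -2.044, 0.002]
force: [1.4, 0.9, -1.1]
grip_width: 0.473
grasp_force: 30.0
```

move_arm:
  targets:
    - [[-0.4,0.11,0,0,0,0],[-0.7,0.2,0,0,0,0],[-0.85,0.23,0,0,0,0],[-0.85,0.23,0,0,0,0],[-0.85,0.23,0,0,0,0],[-0.85,0.23,0,0,0,0]]

```text
time_s: 8.15
eef_pos: [0.4825, 0.0287, 0.1382]
orientation: [-2.382, -2.048, 0.0]
force: [-0.3, -0.2, -1.5]
grip_width: 0.474
grasp_force: 30.0
```

```bash
python3 - <<'E'
from h import *
rel(list((B+.069*ey)[:2])+[.060])
c=cam('scene'); P=cloud(c); Q=np.stack([(P-B)@ex,(P-B)@ey,P[...,2]],-1)*1000
hs=cv2.cvtColor(c['color'],cv2.COLOR_RGB2HSV)
red=((hs[...,0]<8)|(hs[...,0]>172))&(hs[...,1]>140)&(abs(Q[...,0])<40)&(abs(Q[...,1]-69)<40)
print(red.sum(),Q[red].min(0),Q[red].max(0),np.median(Q[red],0))
m=(abs(Q[...,0])<30)&(abs(Q[...,1]-69)<30)&(Q[...,2]>85)&(Q[...,2]<130); q=Q[m]; print(len(q),np.percentile(q,[2,98],axis=0))
for lo in(88,100,112,170): 
    w=Q[(abs(Q[...,0])<35)&(abs(Q[...,1]-69)<35)&(Q[...,2]>lo)&(Q[...,2]<lo+12)]; print(lo,len(w),w.min(0).round(1) if len(w) else'',w.max(0).round(1)if len(w) else'')
cv2.imwrite('pics/s2.png',cv2.resize(c['color'][150:300,260:420],(640,600))[...,::-1])
E
```

```text
t 8.15 pos [0.4825 0.0287 0.1382] F [-0.35 -0.21 -1.51] d/0.1: [-0.008  0.002  0.782] turn/45deg [-0.0002 -0.0001  0.002 ] j6 0.16
149 [-24.63032665  59.28589983 172.97030726] [ 18.5915285   93.54367179 198.99912187] [-11.04763405  84.62397206 189.53419777]
281 [[-25.6140998   55.48931069  92.51925019]
 [  8.09098203  92.03385575 129.33301763]]
88 59 [-25.7  57.7  91. ] [ 10.9  92.  100. ]
100 81 [-26.1  53.3 100.1] [  9.3  93.3 111.9]
112 91 [-25.9  53.2 112.1] [  8.3  93.2 124. ]
170 89 [-34.8  72.8 170. ] [ 32.5  92.3 182. ]
```

View pics/s2.png

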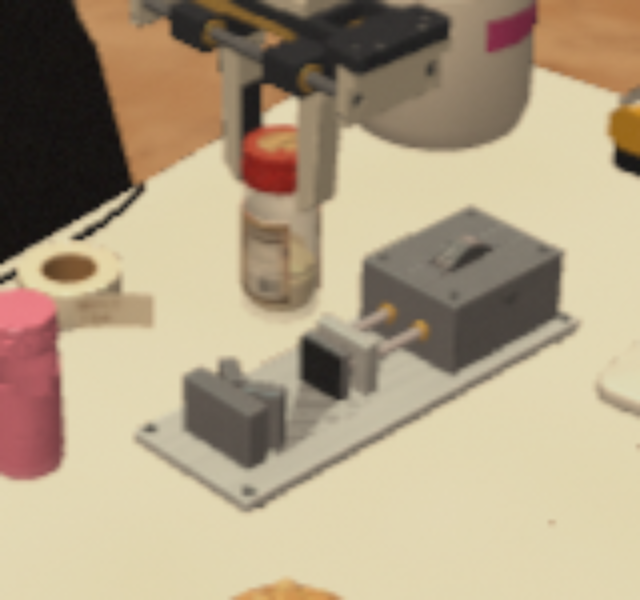

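The crop shows the jar upright and hanging above the gap between V-block and pad. Its visible body edge puts the axis at about 70 mm, against the 69 planned. Lowering it now.

move_arm:
  targets:
    - [[-0.01,0,0.25,0,0,0],[-0.01,0,0.45,0,0,0],[-0.01,0,0.6,0,0,0],[-0.01,0,0.7,0,0,0],[-0.01,0,0.76,0,0,0],[-0.01,0,0.77,0,0,0],[-0.01,0,0.77,0,0,0],[-0.01,0,0.77,0,0,0]]

```text
time_s: 9.2
eef_pos: [0.4827, 0.0268, 0.0617]
orientation: [2.383, 2.047, 0.001]
force: [-0.0, 0.7, -0.5]
grip_width: 0.472
grasp_force: 30.0
```

```bash
python3 -c "
from h import *
rel(list((B+.069*ey)[:2])+[.060])"
```

```text
t 9.2 pos [0.4827 0.0268 0.0617] F [-0.05  0.72 -0.52] d/0.1: [ 0.01  -0.002  0.017] turn/45deg [ 0.0008 -0.0002  0.0006] j6 0.15
```

move_arm:
  targets:
    - [[0.01,0,0.01,0,0,0],[0.01,0,0.015,0,0,0],[0.01,0,0.015,0,0,0],[0.01,0,0.015,0,0,0]]

```text
time_s: 9.7
eef_pos: [0.4828, 0.0279, 0.0602]
orientation: [2.383, 2.047, 0.001]
force: [-1.9, -0.3, 4.8]
grip_width: 0.473
grasp_force: 30.0
```

```bash
python3 -c "
from h import *
rel(list((B+.069*ey)[:2])+[.060])"
```

```text
t 9.7 pos [0.4828 0.0279 0.0602] F [-1.88 -0.34  4.8 ] d/0.1: [-0.001 -0.001  0.002] turn/45deg [ 0.0006 -0.0003  0.0007] j6 0.16
```

The force reads 4.8 N, so the jar is resting on the bed. Letting go and rising.

move_arm:
  targets:
    - [[0,0,0,0,0,0],[0,0,0,0,0,0],[0,0,0,0,0,0],[0,0,0,0,0,0],[0,0,0,0,0,0],[0,0,0,0,0,0],[0,0,0,0,0,0],[0,0,0,0,0,0]]
  hand: 93

```text
time_s: 10.7
eef_pos: [0.4826, 0.0278, 0.0597]
orientation: [-2.383, -2.047, 0.0]
force: [-0.4, -0.5, -0.5]
grip_width: 0.999
grasp_force: 0.0
```

move_arm:
  targets:
    - [[0,0,-0.3,0,0,0],[0,0,-0.7,0,0,0],[0,0,-0.95,0,0,0],[0,0,-0.95,0,0,0],[0,0,-0.95,0,0,0]]

```text
time_s: 11.32
eef_pos: [0.4823, 0.0278, 0.1537]
orientation: [-2.382, -2.047, 0.001]
force: [-0.9, 1.0, -0.3]
grip_width: 0.999
grasp_force: 0.0
```

```bash
python3 - <<'E'
from h import *
rel(list((B-.0995*ey)[:2])+[.12])
c=cam('scene'); cv2.imwrite('pics/s3.png',cv2.resize(c['color'][150:300,260:420],(640,600))[...,::-1])
E
```

```text
t 11.32 pos [0.4823 0.0278 0.1537] F [-0.87  0.97 -0.35] d/0.1: [-1.685  0.003  0.338] turn/45deg [-0.0013  0.0002  0.0007] j6 0.16
```

View pics/s3.png

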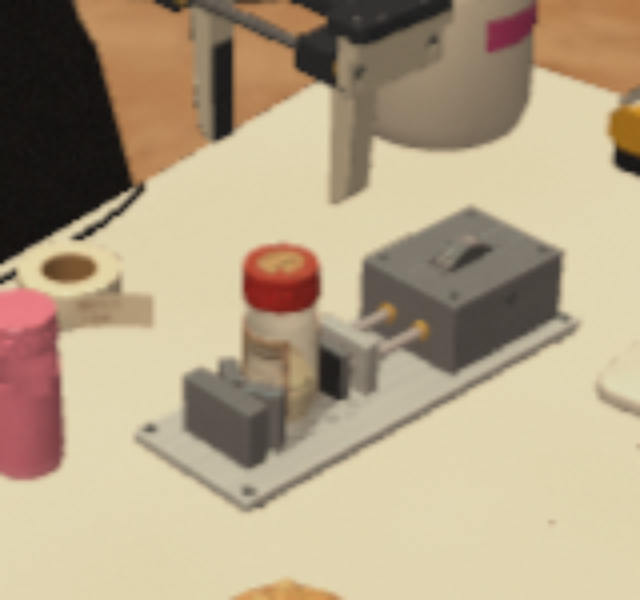

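The crop shows the jar standing upright and free in the gap at (280,340), fingers clear. Closing the fingers and moving to the wheel.

move_arm:
  targets:
    - [[-0.4,0,0,0,0,0],[-0.9,0,0,0,0,0],[-0.9,0,0,0,0,0]]
  hand: 0

```text
time_s: 11.75
eef_pos: [0.4683, -0.0633, 0.1536]
orientation: [-2.386, -2.043, 0.002]
force: [0.2, 0.3, -0.0]
grip_width: 0.724
grasp_force: 0.0
```

move_arm:
  targets:
    - [[-0.4,0,0,0,0,0],[-0.71,0,0,0,0,0],[-0.71,0,0.3,0,0,0],[-0.71,0,0.6,0,0,0],[-0.71,0,0.6,0,0,0],[-0.71,0,0.6,0,0,0],[-0.71,0,0.6,0,0,0]]

```text
time_s: 12.62
eef_pos: [0.4589, -0.1313, 0.096]
orientation: [2.382, 2.047, 0.001]
force: [0.9, -0.7, 0.4]
grip_width: 0.012
grasp_force: 0.0
```

```bash
python3 -c "
from h import *
rel(list((B-.092*ey)[:2])+[.071]); print(arm.state()['grip_width'])"
```

```text
t 12.62 pos [ 0.4589 -0.1313  0.096 ] F [ 0.9  -0.7   0.45] d/0.1: [-0.002 -0.007  0.25 ] turn/45deg [0.0019 0.0003 0.0012] j6 -0.18
0.012117726310519546
```

move_arm:
  targets:
    - [[0,-0.01,0.15,0,0,0],[0,-0.01,0.22,0,0,0],[0,-0.01,0.235,0,0,0],[0,-0.01,0.235,0,0,0],[0,-0.01,0.235,0,0,0]]

```text
time_s: 13.25
eef_pos: [0.4575, -0.1312, 0.0715]
orientation: [2.383, 2.047, 0.0]
force: [0.3, -0.1, 0.2]
grip_width: 0.005
grasp_force: 0.0
```

move_arm:
  targets:
    - [[0,0,0.01,0,0,0],[0,0,0.01,0,0,0],[0,0,0.01,0,0,0]]

```text
time_s: 13.62
eef_pos: [0.4574, -0.1312, 0.0703]
orientation: [2.383, 2.047, 0.0]
force: [-0.5, -0.5, 0.6]
grip_width: 0.004
grasp_force: 0.0
```

move_arm:
  targets:
    - [[0,0,0.005,0,0,0],[0,0,0.005,0,0,0]]

```text
time_s: 13.88
eef_pos: [0.4573, -0.1312, 0.0697]
orientation: [-2.383, -2.047, 0.0]
force: [0.5, -0.6, -1.0]
grip_width: 0.003
grasp_force: 0.0
```

move_arm:
  targets:
    - [[0,0,0.003,0,0,0],[0,0,0.003,0,0,0]]

```text
time_s: 14.12
eef_pos: [0.4574, -0.1312, 0.0694]
orientation: [2.383, 2.047, -0.0]
force: [-0.4, -0.8, 0.7]
grip_width: 0.005
grasp_force: 0.0
```

move_arm:
  targets:
    - [[0,0,-0.03,0,0,0],[0.07,0,-0.03,0,0,0],[0.07,0,-0.03,0,0,0],[0.07,0,-0.02,0,0,0],[0.07,0,-0.02,0,0,0]]

```text
time_s: 14.75
eef_pos: [0.4583, -0.1242, 0.0713]
orientation: [-2.383, -2.047, 0.0]
force: [-0.4, -0.7, -0.2]
grip_width: 0.005
grasp_force: 0.0
```

move_arm:
  targets:
    - [[0,0,0.005,0,0,0],[0,0,0.005,0,0,0]]

```text
time_s: 15.0
eef_pos: [0.4584, -0.1243, 0.0709]
orientation: [-2.383, -2.047, 0.0]
force: [0.3, 0.1, -0.5]
grip_width: 0.008
grasp_force: 0.0
```

move_arm:
  targets:
    - [[0,0,0.003,0,0,0],[0,0,0.003,0,0,0]]

```text
time_s: 15.25
eef_pos: [0.4584, -0.1243, 0.0706]
orientation: [-2.383, -2.047, -0.0]
force: [0.4, -0.7, 0.2]
grip_width: 0.01
grasp_force: 0.0
```

move_arm:
  targets:
    - [[0,0,0.004,0,0,0],[0,0,0.004,0,0,0]]

```text
time_s: 15.5
eef_pos: [0.4584, -0.1243, 0.0702]
orientation: [-2.383, -2.047, 0.0]
force: [-0.3, -0.2, 0.3]
grip_width: 0.005
grasp_force: 0.0
```

move_arm:
  targets:
    - [[0,0,0.004,0,0,0],[0,0,0.004,0,0,0]]

```text
time_s: 15.75
eef_pos: [0.4584, -0.1243, 0.0698]
orientation: [-2.383, -2.047, 0.0]
force: [-0.6, -0.9, -0.1]
grip_width: 0.006
grasp_force: 0.0
```

```bash
python3 - <<'E'
from h import *
c=cam('scene'); cv2.imwrite('pics/s4.png',cv2.resize(c['color'][180:255,330:430],(800,600),interpolation=cv2.INTER_CUBIC)[...,::-1])
rel(list((B-.0848*ey)[:2])+[.071])
E
```

```text
t 15.8 pos [ 0.4584 -0.1243  0.0698] F [ 0.33 -0.23 -0.62] d/0.1: [ 0.002  0.01  -0.012] turn/45deg [-0.0001 -0.      0.0007] j6 -0.17
```

View pics/s4.png

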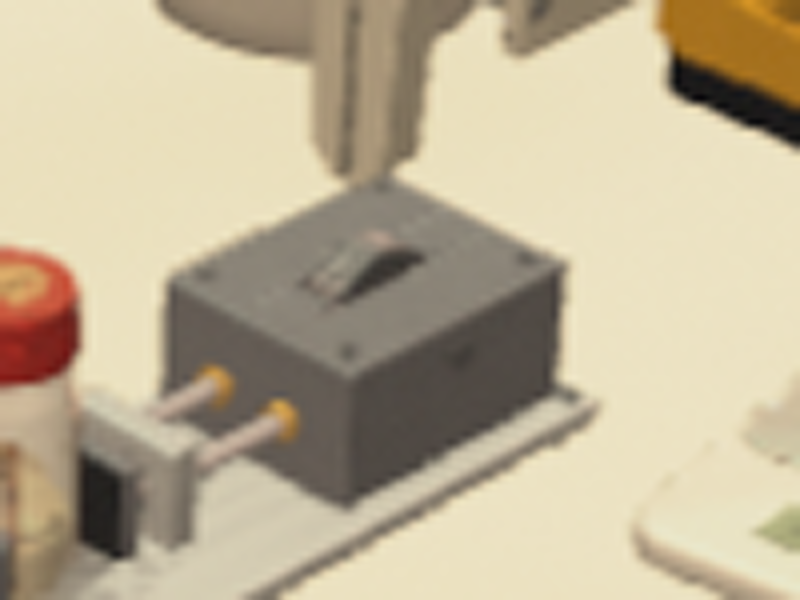

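The crop shows the shut fingertips at about (360,180) and the wheel top at (380,240), so the tips are above or beyond the wheel. I'll measure the tip in both views.

```bash
python3 - <<'E'
from h import *
c=cam('scene'); P=cloud(c); Q=np.stack([(P-B)@ex,(P-B)@ey,P[...,2]],-1)*1000
m=np.zeros((480,640),bool); m[180:206,366:386]=1
m&=(abs(Q[...,0])<60)&(abs(Q[...,1]+85)<60)&(Q[...,2]>66)
q=Q[m]
for lo in range(66,130,5):
    w=q[(q[:,2]>=lo)&(q[:,2]<lo+5)]
    if len(w): print(lo,len(w),w.min(0).round(1),w.max(0).round(1),np.median(w,0).round(1))
# expected pixel of TCP & wheel top
for p in(arm.state()['eef_pos'],np.array([*(B-.0848*ey)[:2],.071])):
    k=np.linalg.inv(c['T'])@np.r_[p,1]; print('pix',c['f']*k[:2]/k[2]+[c['cx'],c['cy']])
print('range at tip',c['range_z'][196:206,375].round(3), Q[196:206,375].round(1).tolist())
t=cam('top'); P=cloud(t); Q=np.stack([(P-B)@ex,(P-B)@ey,P[...,2]],-1)*1000
cv2.imwrite('pics/t1.png',cv2.resize(t['color'][180:280,310:480],(800,471),interpolation=cv2.INTER_CUBIC)[...,::-1])
E
```

```text
91 1 [  4.7 -80.   95.6] [  4.7 -80.   95.6] [  4.7 -80.   95.6]
96 7 [-11.5 -92.5  97.1] [  1.3 -73.7 100.8] [ -7.6 -79.7  99.9]
101 13 [-14.9 -92.5 102. ] [  5.4 -72.6 105.3] [ -1.1 -76.7 103.7]
106 22 [-18.9 -91.5 106.1] [  7.2 -71.6 111. ] [ -6.4 -76.9 108.2]
111 22 [-19.5 -90.5 111.1] [  9.4 -73.8 115.6] [-12.9 -76.9 113.1]
116 28 [-20.2 -93.1 116.2] [ 10.3 -72.2 120.6] [-10.2 -77.7 119. ]
121 26 [-20.8 -91.6 121.3] [ 11.2 -72.8 126. ] [ -9.  -77.8 123.6]
126 20 [-23.2 -94.2 126.3] [  8.  -73.3 130.8] [-10.6 -77.6 129.3]
pix [373.54351686 210.18986419]
pix [373.23804844 209.66464833]
range at tip [1.435 1.438 1.436 1.438 1.437 1.435 1.436 1.521 1.517 1.506] [[-9.4, -77.7, 116.2], [-8.8, -78.6, 112.8], [-10.9, -76.5, 111.7], [-10.4, -77.2, 108.4], [-12.4, -75.2, 107.2], [-14.3, -73.1, 106.1], [-14.9, -72.8, 103.6], [33.1, -127.7, 59.6], [29.7, -124.1, 59.5], [22.9, -116.5, 62.4]]
```

View pics/t1.png

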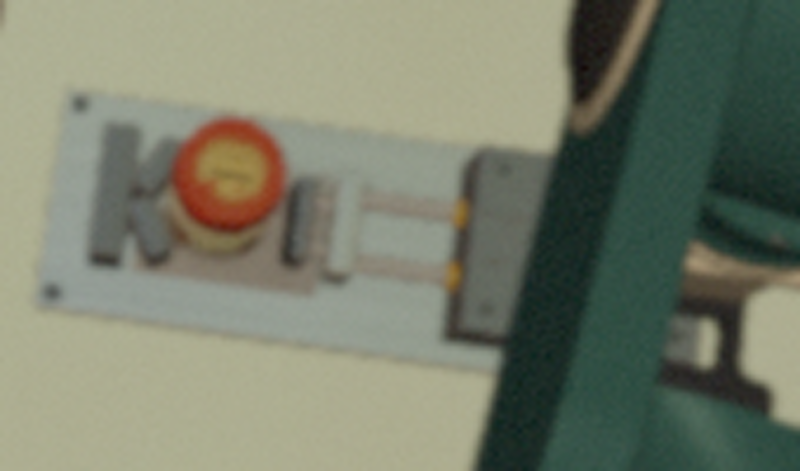

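The top view shows the jar still standing in the gap at (228,175) with the wheel hidden by the arm. The depth readings put the real fingertips at z of about 96 mm, although the reported TCP is at 70. They look roughly 23 mm short of the stated TCP, so I'll go down further and measure again.

move_arm:
  targets:
    - [[0,0.01,0.06,0,0,0],[0,0.01,0.12,0,0,0],[0,0.01,0.16,0,0,0],[0,0.01,0.16,0,0,0],[0,0.01,0.16,0,0,0]]

```text
time_s: 16.52
eef_pos: [0.4595, -0.1244, 0.054]
orientation: [2.383, 2.047, 0.0]
force: [0.0, -0.1, 0.5]
grip_width: 0.006
grasp_force: 0.0
```

```bash
python3 - <<'E'
from h import *
c=cam('scene'); P=cloud(c); Q=np.stack([(P-B)@ex,(P-B)@ey,P[...,2]],-1)*1000
m=np.zeros((480,640),bool); m[180:226,360:390]=1
m&=(abs(Q[...,0])<60)&(abs(Q[...,1]+85)<60)&(Q[...,2]>66)
q=Q[m]
for lo in range(66,110,4):
    w=q[(q[:,2]>=lo)&(q[:,2]<lo+4)]
    if len(w): print(lo,len(w),w.min(0).round(1),w.max(0).round(1),np.median(w,0).round(1))
rel(list((B-.0848*ey)[:2])+[.071])
cv2.imwrite('pics/s5.png',cv2.resize(c['color'][180:255,330:430],(800,600),interpolation=cv2.INTER_CUBIC)[...,::-1])
E
```

```text
66 31 [ -23.1 -100.1   66.1] [  3.1 -48.9  70. ] [ -8.  -83.5  68. ]
70 11 [ -9.6 -88.7  70.4] [  1.4 -77.3  72.7] [ -3.7 -85.8  71.2]
78 1 [  5.3 -78.   81.9] [  5.3 -78.   81.9] [  5.3 -78.   81.9]
82 7 [ -6.6 -78.4  82.1] [  9.3 -74.5  85.8] [ -0.4 -76.5  83.4]
86 15 [-15.1 -90.4  86.5] [  5.5 -72.7  90. ] [ -9.  -75.9  88.8]
90 19 [-17.  -92.   90.5] [ 13.8 -73.3  93.9] [ -7.  -76.5  92.6]
94 15 [-17.8 -93.3  94. ] [ 11.5 -74.4  97.6] [ -2.  -77.2  96. ]
98 20 [-18.  -91.   98.2] [ 11.9 -72.1 101.8] [-10.9 -77.4  99.9]
102 19 [-17.1 -95.  102. ] [ 14.9 -72.8 105.9] [ -5.9 -76.  104. ]
106 22 [-20.9 -93.8 106.2] [ 13.4 -73.2 109.8] [ -8.  -76.8 108.3]
t 16.57 pos [ 0.4595 -0.1244  0.054 ] F [-0.63 -0.24  0.88] d/0.1: [ 0.002 -0.002 -0.17 ] turn/45deg [0.0003 0.0001 0.0007] j6 -0.17
```

View pics/s5.png

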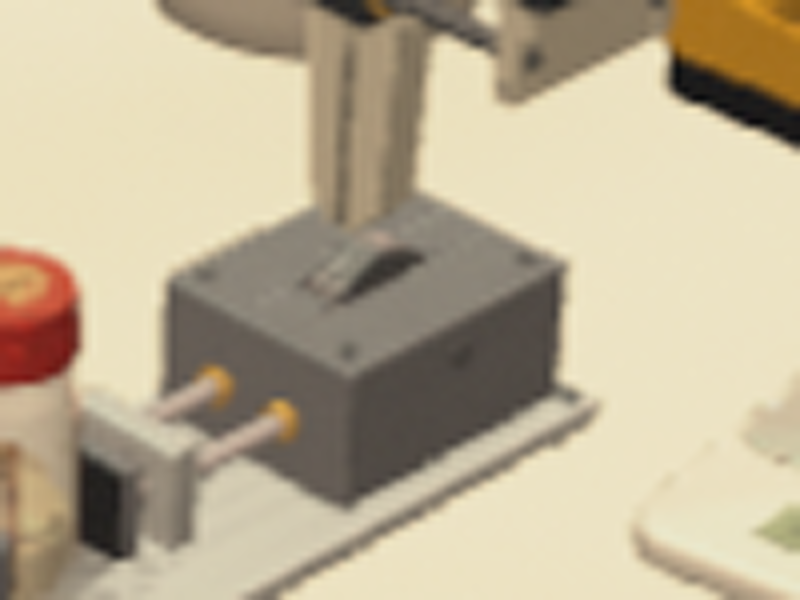

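The crop shows the tips directly above the wheel, with the lowest edge at (355,225) and the wheel top at (380,240). About 10 mm is left. Going down in small steps while watching the force.

move_arm:
  targets:
    - [[0,0,0.04,0,0,0],[0,0,0.06,0,0,0],[0,0,0.06,0,0,0],[0,0,0.06,0,0,0]]

```text
time_s: 17.08
eef_pos: [0.4594, -0.1244, 0.0479]
orientation: [2.383, 2.047, -0.0]
force: [-0.8, -0.5, 0.3]
grip_width: 0.006
grasp_force: 0.0
```

move_arm:
  targets:
    - [[0,0,0.006,0,0,0],[0,0,0.006,0,0,0]]

```text
time_s: 17.32
eef_pos: [0.4594, -0.1244, 0.0473]
orientation: [2.383, 2.047, 0.0]
force: [0.1, 0.5, -0.3]
grip_width: 0.006
grasp_force: 0.0
```

move_arm:
  targets:
    - [[0,0,0.005,0,0,0],[0,0,0.005,0,0,0]]

```text
time_s: 17.58
eef_pos: [0.4594, -0.1244, 0.0467]
orientation: [-2.383, -2.047, 0.0]
force: [-1.0, 0.6, 0.3]
grip_width: 0.006
grasp_force: 0.0
```

move_arm:
  targets:
    - [[0,0,0.006,0,0,0],[0,0,0.006,0,0,0]]

```text
time_s: 17.82
eef_pos: [0.4594, -0.1244, 0.0461]
orientation: [-2.383, -2.047, 0.0]
force: [0.2, -0.5, -0.5]
grip_width: 0.003
grasp_force: 0.0
```

move_arm:
  targets:
    - [[0,0,0.005,0,0,0],[0,0,0.005,0,0,0]]

```text
time_s: 18.08
eef_pos: [0.4594, -0.1244, 0.0456]
orientation: [-2.383, -2.047, 0.0]
force: [0.4, -0.5, -0.3]
grip_width: 0.001
grasp_force: 0.0
```

move_arm:
  targets:
    - [[0,0,0.005,0,0,0],[0,0,0.005,0,0,0]]

```text
time_s: 18.32
eef_pos: [0.4594, -0.1244, 0.0451]
orientation: [-2.383, -2.047, -0.0]
force: [0.9, -0.1, 0.3]
grip_width: 0.004
grasp_force: 0.0
```

move_arm:
  targets:
    - [[0,0,0.004,0,0,0],[0,0,0.004,0,0,0]]

```text
time_s: 18.58
eef_pos: [0.4594, -0.1244, 0.0447]
orientation: [-2.383, -2.047, 0.0]
force: [-0.9, -0.2, -0.7]
grip_width: 0.005
grasp_force: 0.0
```

```bash
python3 - <<'E'
from h import *
c=cam('scene'); P=cloud(c); Q=np.stack([(P-B)@ex,(P-B)@ey,P[...,2]],-1)*1000
print(Q[198:222,372:380:3].round(0).astype(int).tolist())
rel(list((B-.0848*ey)[:2])+[.071])
E
```

```text
[[[0, -78, 107], [-13, -74, 113], [-18, -79, 114]], [[1, -79, 103], [-16, -70, 114], [-20, -77, 113]], [[-3, -75, 103], [-13, -75, 107], [-17, -81, 107]], [[2, -81, 96], [-11, -77, 103], [-19, -78, 106]], [[2, -80, 94], [-11, -77, 100], [-20, -77, 104]], [[-1, -77, 93], [-14, -74, 100], [-17, -81, 99]], [[-2, -77, 91], [-13, -75, 96], [-16, -83, 95]], [[-6, -73, 91], [-14, -75, 94], [-18, -80, 94]], [[0, -79, 84], [-12, -77, 90], [-18, -81, 90]], [[-2, -77, 83], [-10, -79, 85], [-15, -85, 85]], [[-5, -74, 82], [-10, -79, 82], [-17, -83, 84]], [[-4, -76, 78], [-14, -76, 82], [-2, -100, 68]], [[-6, -73, 77], [-12, -78, 78], [-10, -91, 72]], [[-6, -74, 74], [-7, -84, 71], [-10, -91, 69]], [[-2, -78, 68], [-10, -81, 70], [-10, -92, 66]], [[-4, -76, 67], [-9, -82, 66], [-11, -91, 64]], [[-9, -71, 68], [-11, -80, 65], [-11, -91, 61]], [[-9, -72, 65], [-11, -81, 62], [-19, -82, 65]], [[-10, -70, 63], [-16, -74, 64], [-17, -85, 60]], [[-9, -72, 59], [-15, -76, 60], [-22, -80, 61]], [[-14, -66, 61], [-19, -71, 61], [-26, -75, 62]], [[-21, -59, 64], [-24, -67, 62], [-24, -77, 58]], [[-22, -58, 62], [-24, -66, 60], [-32, -68, 62]], [[-24, -55, 61], [-27, -63, 59], [-37, -63, 63]]]
t 18.62 pos [ 0.4594 -0.1244  0.0447] F [ 0.28 -0.65 -0.38] d/0.1: [ 0.002 -0.001 -0.263] turn/45deg [-0.0001 -0.      0.0007] j6 -0.17
```

move_arm:
  targets:
    - [[0,0,0.005,0,0,0],[0,0,0.005,0,0,0]]

```text
time_s: 18.88
eef_pos: [0.4594, -0.1244, 0.0442]
orientation: [-2.383, -2.047, 0.0]
force: [0.2, -0.4, -1.1]
grip_width: 0.008
grasp_force: 0.0
```

move_arm:
  targets:
    - [[0,0,0.004,0,0,0],[0,0,0.004,0,0,0]]

```text
time_s: 19.12
eef_pos: [0.4594, -0.1244, 0.0439]
orientation: [2.383, 2.047, 0.0]
force: [-0.2, 0.3, -0.4]
grip_width: 0.006
grasp_force: 0.0
```

move_arm:
  targets:
    - [[0,0,0.004,0,0,0],[0,0,0.004,0,0,0]]

```text
time_s: 19.38
eef_pos: [0.4595, -0.1244, 0.0437]
orientation: [2.383, 2.047, 0.0]
force: [-1.9, 1.1, 4.2]
grip_width: 0.006
grasp_force: 2.3
```

move_arm:
  targets:
    - [[0,0,0.004,0,0,0],[0,0,0.004,0,0,0]]

```text
time_s: 19.62
eef_pos: [0.4595, -0.1244, 0.0436]
orientation: [2.383, 2.047, 0.0]
force: [-3.8, 0.7, 9.5]
grip_width: 0.004
grasp_force: 4.4
```

Contact is at a TCP height of 0.0437, with a stiffness of about 13 N/mm. At 9.5 N the press is about right. Dragging towards +y.

move_arm:
  targets:
    - [[0.015,0,0,0,0,0],[0.03,0,0,0,0,0],[0.045,0,0,0,0,0],[0.06,0,0,0,0,0]]

```text
time_s: 20.12
eef_pos: [0.4604, -0.1188, 0.0436]
orientation: [2.382, 2.047, -0.0]
force: [-3.3, -1.7, 7.5]
grip_width: 0.004
grasp_force: 3.6
```

```bash
cat > jaw.py <<'E'
from h import *
rel(list((B-.0848*ey)[:2])+[.0437])
t=cam('top'); P=cloud(t); Q=np.stack([(P-B)@ex,(P-B)@ey,P[...,2]],-1)*1000
g=lambda lo,hi:Q[(abs(Q[...,0])<14)&(Q[...,1]>-34)&(Q[...,1]<48)&(Q[...,2]>lo)&(Q[...,2]<hi)]
w=g(42,58); w=w[w[:,1]<48]; print('jaw',len(w),np.percentile(w[:,1],[3,10,25,50,75]).round(1))
j=Q[(abs(Q[...,0])<30)&(abs(Q[...,1]-72)<32)&(Q[...,2]>112)&(Q[...,2]<124)]; print('cap',len(j),cv2.minEnclosingCircle(j[:,:2].astype(np.float32)),np.median(j,0).round(1))
# colour: bright jaw head / orange, edge profile along clamp axis
T=np.linalg.inv(t['T']); pr=[]
for y in np.arange(-5,60,1.5):
    k=[T@np.r_[(B+x/1000*ex+y/1000*ey+[0,0,.049]),1] for x in np.arange(-14,15,4)]
    pr.append(int(np.mean([t['color'][int(round(t['f']*a[1]/a[2]+t['cy'])),int(round(t['f']*a[0]/a[2]+t['cx']))].mean() for a in k])))
print(pr)
E
python3 jaw.py
```

```text
t 20.12 pos [ 0.4604 -0.1188  0.0436] F [-3.3  -1.71  7.51] d/0.1: [-0.055 -0.002 -0.001] turn/45deg [0.0006 0.001  0.0005] j6 -0.15
jaw 162 [12.5 14.3 17.8 23.5 36.8]
cap 432 ((1.1523187160491943, 70.35669708251953), 22.04918098449707) [  0.6  70.4 119. ]
[140, 140, 140, 140, 141, 140, 140, 139, 139, 137, 133, 131, 136, 140, 143, 146, 145, 143, 133, 122, 114, 112, 114, 110, 105, 100, 98, 96, 91, 78, 63, 61, 72, 82, 90, 90, 89, 84, 85, 88, 91, 92, 93, 93]
```

move_arm:
  targets:
    - [[0,0,-0.04,0,0,0],[-0.06,0,-0.04,0,0,0],[-0.12,0,-0.04,0,0,0],[-0.12,0,-0.04,0,0,0],[-0.12,0,-0.01,0,0,0],[-0.12,0,0,0,0,0],[-0.12,0,0,0,0,0]]

```text
time_s: 21.05
eef_pos: [0.4587, -0.1304, 0.0436]
orientation: [2.382, 2.047, -0.0]
force: [-3.8, -0.4, 10.0]
grip_width: 0.004
grasp_force: 4.5
```

```bash
cat > jaw2.py <<'E'
from h import *
def prof(t):
    T=np.linalg.inv(t['T']); g=cv2.cvtColor(t['color'],cv2.COLOR_RGB2GRAY).astype(np.float32); ys=np.arange(0,62,.5); out=[]
    for y in ys:
        k=np.array([T@np.r_[(B+x/1000*ex+y/1000*ey+[0,0,.05]),1] for x in np.arange(-14,15,2)])
        u=(t['f']*k[:,0]/k[:,2]+t['cx']).astype(np.float32); v=(t['f']*k[:,1]/k[:,2]+t['cy']).astype(np.float32)
        out.append(cv2.remap(g,u[None],v[None],cv2.INTER_LINEAR).mean())
    return ys,np.array(out)
ys,a=prof(dict(np.load('top0.npz'))); _,b=prof(cam('top'))
sel=(ys>12)&(ys<43); best=[]
for sh in np.arange(0,19,.25):
    k=ys[sel]+sh; ok=k<46  # jar hides beyond
    d=np.interp(k,ys,b)-a[sel]; d=d[ok]; best.append((np.std(d),sh))
print('jaw shift mm',min(best), 'now',min(best)[1])
rel(list((B-.0848*ey)[:2])+[.0437])
E
python3 jaw2.py
```

```text
jaw shift mm (np.float64(4.62769694225903), np.float64(3.25)) now 3.25
t 21.1 pos [ 0.4587 -0.1304  0.0437] F [-3.67  0.14  8.82] d/0.1: [ 0.063 -0.002 -0.   ] turn/45deg [0.0005 0.0005 0.0008] j6 -0.18
```

move_arm:
  targets:
    - [[0.02,0,0,0,0,0],[0.04,0,0,0,0,0],[0.06,0,0,0,0,0],[0.08,0,0,0,0,0],[0.1,0,0,0,0,0],[0.12,0,0,0,0,0]]

```text
time_s: 21.85
eef_pos: [0.4605, -0.1187, 0.0436]
orientation: [2.382, 2.047, -0.0]
force: [-3.4, -1.7, 8.0]
grip_width: 0.002
grasp_force: 3.6
```

```bash
python3 jaw2.py
```

```text
jaw shift mm (np.float64(1.5449658623614744), np.float64(7.0)) now 7.0
t 21.9 pos [ 0.4605 -0.1185  0.0435] F [-2.74 -1.22  8.05] d/0.1: [-0.059 -0.002 -0.001] turn/45deg [0.0005 0.0008 0.0009] j6 -0.15
```

The roll works without slipping: the jaw has moved 7.0 mm, against 6.9 expected. Next stroke.

move_arm:
  targets:
    - [[0,0,-0.04,0,0,0],[-0.06,0,-0.04,0,0,0],[-0.12,0,-0.04,0,0,0],[-0.12,0,-0.04,0,0,0],[-0.12,0,-0.01,0,0,0],[-0.12,0,0,0,0,0],[-0.12,0,0,0,0,0]]

```text
time_s: 22.78
eef_pos: [0.4587, -0.1304, 0.0436]
orientation: [2.382, 2.047, -0.0]
force: [-3.7, -0.7, 8.1]
grip_width: 0.003
grasp_force: 4.5
```

move_arm:
  targets:
    - [[0.02,0,0,0,0,0],[0.04,0,0,0,0,0],[0.06,0,0,0,0,0],[0.08,0,0,0,0,0],[0.1,0,0,0,0,0],[0.12,0,0,0,0,0]]

```text
time_s: 23.52
eef_pos: [0.4604, -0.1187, 0.0436]
orientation: [2.382, 2.047, -0.001]
force: [-3.5, -3.2, 6.5]
grip_width: 0.006
grasp_force: 3.6
```

move_arm:
  targets:
    - [[0,0,-0.04,0,0,0],[-0.06,0,-0.04,0,0,0],[-0.12,0,-0.04,0,0,0],[-0.12,0,-0.04,0,0,0],[-0.12,0,-0.01,0,0,0],[-0.12,0,0,0,0,0],[-0.12,0,0,0,0,0]]

```text
time_s: 24.4
eef_pos: [0.4587, -0.1305, 0.0437]
orientation: [2.382, 2.047, -0.0]
force: [-2.8, -0.5, 9.2]
grip_width: 0.005
grasp_force: 4.5
```

```bash
python3 jaw2.py; python3 jaw.py
```

```text
jaw shift mm (np.float64(1.8355029287183229), np.float64(12.0)) now 12.0
t 24.45 pos [ 0.4586 -0.1304  0.0436] F [-3.12 -0.42  9.28] d/0.1: [ 0.063 -0.002 -0.001] turn/45deg [0.0005 0.0005 0.0008] j6 -0.18
t 24.45 pos [ 0.4586 -0.1304  0.0436] F [-3.12 -0.42  9.28] d/0.1: [ 0.063 -0.002 -0.001] turn/45deg [0.0005 0.0005 0.0008] j6 -0.18
jaw 127 [22.4 24.  26.5 31.2 42.8]
cap 437 ((1.1899712085723877, 73.02298736572266), 22.18035316467285) [  0.4  72.8 118.7]
[138, 139, 139, 139, 140, 139, 139, 139, 138, 139, 139, 138, 139, 139, 139, 137, 134, 132, 134, 138, 141, 145, 145, 142, 136, 127, 117, 115, 113, 112, 107, 101, 98, 94, 90, 81, 73, 71, 74, 79, 85, 87, 90, 91]
```

The jar is being pushed along (axis at 72.9, seat about 75). Now smaller strokes.

move_arm:
  targets:
    - [[0.02,0,0,0,0,0],[0.04,0,0,0,0,0],[0.06,0,0,0,0,0]]

```text
time_s: 24.88
eef_pos: [0.4595, -0.1248, 0.0436]
orientation: [2.382, 2.047, -0.001]
force: [-4.1, -3.6, 9.2]
grip_width: 0.005
grasp_force: 4.3
```

```bash
python3 jaw2.py; python3 jaw.py|grep cap
```

```text
jaw shift mm (np.float64(4.742925299718964), np.float64(14.0)) now 14.0
t 24.93 pos [ 0.4596 -0.1246  0.0437] F [-4.06 -1.39  9.47] d/0.1: [ 0.004 -0.002 -0.   ] turn/45deg [0.0006 0.0012 0.0009] j6 -0.17
cap 439 ((0.7708200216293335, 73.07100677490234), 22.1364803314209) [  0.6  73.2 118.8]
```

move_arm:
  targets:
    - [[0.01,0,0,0,0,0],[0.02,0,0,0,0,0]]

```text
time_s: 25.22
eef_pos: [0.4598, -0.1228, 0.0436]
orientation: [2.382, 2.047, -0.001]
force: [-4.1, -3.3, 9.2]
grip_width: 0.001
grasp_force: 4.3
```

```bash
python3 jaw2.py; python3 jaw.py|grep cap
```

```text
jaw shift mm (np.float64(6.0583450558562575), np.float64(14.75)) now 14.75
t 25.27 pos [ 0.4598 -0.1228  0.0437] F [-4.5  -3.14  8.37] d/0.1: [-0.015 -0.002 -0.   ] turn/45deg [0.0006 0.0014 0.0008] j6 -0.16
cap 440 ((1.0895347595214844, 73.12496185302734), 22.085206985473633) [  0.6  73.3 118.8]
```

The jar stopped at about 73.2 mm while the jaw went on by about 2.8 mm, so the spring presses with about 4 N. The rise in rim force, about 1.5 N, agrees with that. Lifting off and checking.

move_arm:
  targets:
    - [[0,0,-0.05,0,0,0],[0,0,-0.2,0,0,0],[0,0,-0.6,0,0,0],[0,0,-0.9,0,0,0],[0,0,-0.9,0,0,0],[0,0,-0.9,0,0,0]]

```text
time_s: 26.08
eef_pos: [0.4595, -0.1223, 0.1328]
orientation: [-2.383, -2.047, 0.0]
force: [-0.7, -0.4, -0.6]
grip_width: -0.0
grasp_force: 0.0
```

```bash
python3 jaw2.py; python3 jaw.py|grep cap; python3 - <<'E'
from h import *
c=cam('scene'); t=cam('top'); im=np.zeros((600,800,3),np.uint8)
im[:,:400]=cv2.resize(c['color'][200:290,310:370],(400,600),interpolation=cv2.INTER_CUBIC); im[:300,400:]=cv2.resize(t['color'][195:255,320:400],(400,300),interpolation=cv2.INTER_CUBIC)
cv2.imwrite('pics/end.png',im[...,::-1])
E
```

```text
jaw shift mm (np.float64(6.0332808019546995), np.float64(14.75)) now 14.75
t 26.12 pos [ 0.4594 -0.1223  0.1323] F [-0.11  1.09  0.2 ] d/0.1: [-0.019  0.004  0.886] turn/45deg [-0.0013 -0.0003  0.0008] j6 -0.16
cap 433 ((1.1834710836410522, 73.26791381835938), 22.129947662353516) [  0.4  73.5 118.9]
```

View pics/end.png

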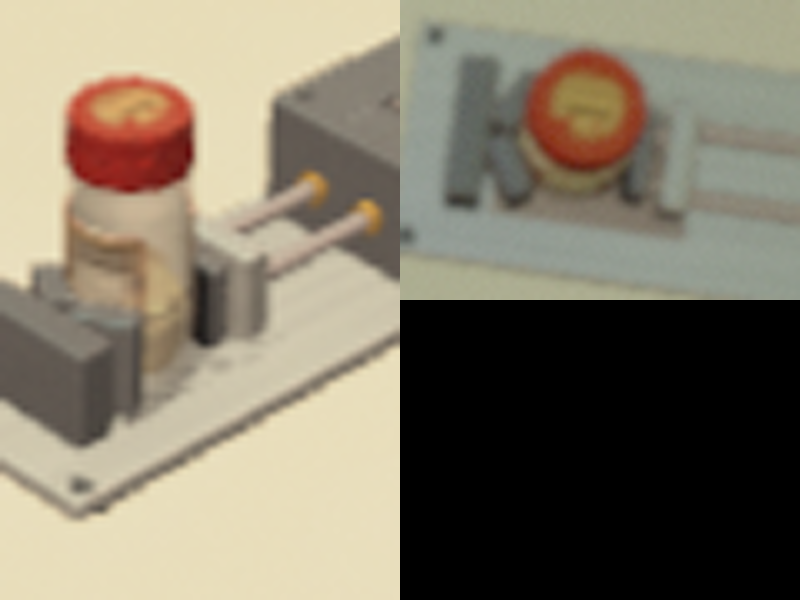

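The last picture shows the jar upright at left (130,220), seated against the V-block at (100,340). The pad touches it at (210,300), and the pad-to-jaw gap is visibly smaller than at the start. The arm is clear, so I'm handing in.

```bash
python3 -c "
from plant import arm
print(arm.hand_in())"
```

```text
the job is handed in; nothing more can be done
None
```

The job is handed in: the jar stands upright in the V-block, held by the pad at an estimated 4 N after rolling the thumbwheel, with the arm clear; hand-in returned no verdict.

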